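Swing the guide bar home on the microscope stage plate

TASK

Fit the guide bar to the black stage plate: push the V-foot at its end onto the steel post while the bar still lies well askew, then, keeping it pressed on the post, swing the bar about the post past the spring roller until its side rests firmly on the brass stop, and let go. Be gentle, by feel: never load the post or the stop with more than 20 N, and leave the well plate, slide box and bottle where they are.

Things in the scene. Friction and masses are not known exactly. Their poses are not given: they have to be found in the camera images.
- plate: Black fixed stage plate, 320 x 400 x 20 mm. Origin on the bench (z = 0) under it; its top is 20 mm higher. In plate axes it spans x -170..+150, y -200..+200 mm. The post is near plate (60, 105) mm, the stop tip near (78, -55), the stop's blue block (36 x 30, 24 mm high) at (110, -55).
- home_line (a point): Point of the plate at plate (60, 0) mm, 13 mm above its top, axes as the plate's. The seated bar's centre line passes here along plate y: the V-foot at plate +y on the post, bar +x pointing to plate -y (within about 1 degree), bar +y side on the stop tip, 160 mm from the post. The bar swings home anticlockwise seen from above.
- roller_spot (a point): Axis of the orange spring roller when out, 14 mm above the plate top, axes as the plate's; 16 mm diameter, 18 mm high, turns freely. The bar's round end drives it back along plate -y (up to 16 mm; 4 N at first, 0.5 N more per mm) and passes it 14 mm short of home; it then keeps the bar pressed onto post and stop. Grey housing 40 x 42 x 26 mm, centred 51 mm to plate -y.
- post_base: Thin brass disc, 30 mm diameter, flush on the plate top (no obstacle); origin at its centre on the plate top, axes as the plate's. It carries the upright steel post, 16 mm diameter, 34 mm high. The post is eccentric: its true axis lies up to 4 mm either way from this origin along plate y (rigid in use), so it must be found by feel.
- stop_base: Stop; origin on the plate top, axes as the plate's. It carries a brass screw, 12 mm diameter, along plate x, 14 mm above the plate top, tip pointing to plate -x. The tip is nominally at this origin's x but may be set up to 3 mm in or out (rigid in use), so contact with it must be felt. Press the bar on it by some 5 to 10 N before letting go: friction can hold the bar short of it.
- bar_center (a point): Loose aluminium guide bar, 36 mm wide, 26 mm high, 0.22 to 0.34 kg, lying on the plate; this point is on its centre line, half-way up, a good place to grip across the width. Bar +x points from V-foot to round end, y across, z up. At the start the round end is 0.45 to 0.75 rad from home, towards plate -x, and the V-foot is off the post by up to 75 mm.
- bar_notch (a point): Point on the bar's centre line, 105 mm to bar -x of bar_center, half-way up, axes as bar_center's: the post's axis lies here when the post is seated in the blue V-foot. The V opens to bar -x, 90 degrees between its faces, mouth 36 mm wide and 7 mm further out than this point; the V-foot is 44 mm wide over all.
- bar_tip (a point): Far end of the bar on its centre line, half-way up, 110 mm to bar +x of bar_center; the end is a half round of 18 mm radius.
- wellplate: Pale multi-well plate, 86 x 128 x 14 mm, on the bench beside the stage plate (plate +y side); origin at the centre of its underside. Leave alone.
- slidebox: Green slide box, 34 x 82 x 30 mm, standing on the stage plate near its corner (plate -x, +y); origin at the centre of its underside. Leave alone.
- reagent: Amber bottle, 54 mm diameter, 100 mm high, on the bench at the plate's -y side; origin at the centre of its underside. Leave alone.
Not all that is in view belongs to the job. What is shaped like the part that bears bar_center but brown or red is not meant.

How it is judged:
By the outcome, as a careful person would: the job done as asked, in the order asked, and still so for the second after the job is handed in, with the robot touching nothing.
It also fails if it takes over 67 s, if anything falls off the work surface, if the arm or the gripper's body presses on something with over 40 N, if the wrist force passes 120 N, or if a joint passes its speed limit or range.

ROBOT

A 7-joint arm with a two-finger parallel gripper is mounted at the origin on the work surface. World frame = base frame: x ahead of the robot, y to its left, z up, the work surface at z = 0. Lengths are in m, angles in rad, forces in N, time in s.
With the tool pointing down it reaches from about 0.425 to 0.825 m from the base axis. Payload 3.6 kg.
Tool frame: the origin (TCP) lies midway between the tips of the shut fingers; the grasp point (between the pads) lies 19 mm behind it; z points along the fingers, y is the line along which they close (so a half turn about z gives the same grasp; the last joint's range is limited). The gripper opens to 93 mm and grips with 3 to 60 N. Pads are 15 mm wide; open, the fingers measure 128 mm over their backs; the gripper's body (75 mm by 188 mm) begins 65 mm behind the grasp point.
Start: joints at [1.077, 0.615, -0.013, 1.423, 0.008, 1.103, -0.04], TCP at [0.293, -0.58, 0.219] pointing down, gripper open.
Joint ranges: [-3.12, 3.12], [-0.3, 2.06], [-1.34, 1.32], [0.26, 2.42], [-1.36, 4.5], [0.01, 1.98], [-2.84, 2.84]. Speed limits (rad/s): [2.79, 2.79, 3.14, 3.14, 3.14, 3.14, 3.14].

INTERFACE

Orientations are given as a unit quaternion [x, y, z, w].
In Python, from station import observe, camera, calibration, close_job gives the robot as it stands.
- The arm moves only by the tool apply_moves, never from a script. Its argument "steps" is a list of rows, each an object with "delta_pos": the shift along the tool's x, y, z normalised to -1 to 1, where 1 is 0.4 m, a list of three; "yaw": the turn about the tool's z normalised to -1 to 1, where 1 is 60 degrees. A call has exactly 5 rows; each row is the pose to reach, as a shift and turn from the pose commanded when the call began, along the tool's axes at that moment; what a row does not reach only later rows make up. A row lasts 1/10 s, in which the tool goes at most 50 mm and 8.59 degrees, less where a joint would pass 70% of its speed; a pose out of reach is approached as far as the arm can. A call with a number of a shift or a turn outside -1 to 1 is refused whole. A call with a gripper value outside its range is refused whole. "hand" is the closure, from 0 (fully open) to 1 (shut), set as the call begins (left out, the last holds). The fingers move at their own pace and stop on an object; "newtons" is the grip in N (left out, the last holds). Time passes only in rows, so rows that repeat a pose let the fingers close, or fill a call up. It gives the time, the measured TCP pose, the force, the opening and the grip force at its end, in the units of the state.
- observe(): the state, without advancing time (a new reading comes with each control period).
- camera(name): name is "scene" or "side" or "wrist"; returns the picture (384x512x3 uint8, red, green, blue); there is no depth.
- calibration(name): a dict with "fx", "fy", "cx", "cy" (pixels), "R" (3x3) and "t" (3): a world point X has camera coordinates R X + t; the wrist camera has in their place "mount" (4x4, takes a point from camera to tool coordinates, whose origin is the TCP and whose axes are the flange's). Camera axes: x right, y down, z forward; pixel columns grow to the right and rows downward; lengths in m; the calibration is good to about 2 mm. A picture is of the moment at which its call begins: read the wrist's pose just before it. calibration takes no time and is no camera call.
- close_job(): hands the job in; it is judged then, once.
The state is a dict: "time": time; "qpos": joint angles; "joint_velocities": joint speeds; "effort": joint torques, N m; "eef_pos": TCP position; "eef_rot": TCP orientation; "force": force on the tool from outside, world axes, zero at the start; "wrist_torque": the same for the moment, N m; "width": finger opening in m; "grip_force": force on a finger pad.
Only numpy, scipy, OpenCV 4.12 (cv2) and the standard library are available. Lean on these libraries where they do the work, as an engineer would, in place of code of your own. Each camera call takes 0.05 s, during which the arm holds its last target. There are 200 camera calls.

## Working session

There is one attempt and no reset: what is moved stays moved. The work goes in short steps, Python scripts to look and compute and a tool call to move; the robot and the scene stay as the last step left them, time stands still between calls to the robot, and variables do not carry over. Pictures are saved under pics/ and viewed, at most 10 in all, crops included, and the job is handed in when it is done.

Besides the shell and the picture viewer there is one more tool, called after "Emit:" as a command line: name --argument value ..., lists and objects as JSON in quotes. apply_moves: Moves the arm, as the interface text tells. Scaled input: -1 to 1 covers 0.4 m each way for a shift and 60 degrees each way for a turn. Its arguments: {"type":"object","properties":{"steps":{"type":"array","items":{"type":"object","properties":{"delta_pos":{"type":"array","items":{"type":"number","minimum":-1,"maximum":1}},"yaw":{"type":"number","minimum":-1,"maximum":1}}}},"hand":{"type":"number"},"newtons":{"type":"number"}},"required":["steps"]}

```bash
mkdir -p pics; ls; python3 - <<'E'
from station import *
import cv2
print(observe())
for n in("scene","side","wrist"):
    im=camera(n); cv2.imwrite(f"pics/{n}0.png",im[:,:,::-1]); print(n,calibration(n))
a=[cv2.imread(f"pics/{n}0.png") for n in("scene","side")]
E
```

```text
pics
{'time': 0.0, 'qpos': array([ 1.07754503,  0.61592427, -0.01262267,  1.42491112,  0.0081108 ,
        1.10344628, -0.04038034]), 'joint_velocities': array([-0.00016775, -0.00017069, -0.00076655, -0.00140863, -0.00052521,
       -0.00065497, -0.00148997]), 'effort': array([ 2.00594700e-04, -4.58930182e+01,  2.08803727e-01, -1.65743190e+01,
       -6.10989402e-02,  2.03505624e-02,  2.32251132e-04]), 'eef_pos': array([ 0.29213131, -0.5797386 ,  0.21747389]), 'eef_rot': array([ 9.72879294e-01,  2.31309618e-01, -3.27377930e-04, -1.27805604e-03]), 'force': array([ 0.98826015,  0.00409564, -1.24098153]), 'wrist_torque': array([0.01190824, 0.00826227, 0.02953114]), 'grip_force': 0.0, 'width': 0.09280396340017755}
scene {'fx': 362.1081361276183, 'fy': 362.1081361276183, 'cx': 259.81684440051066, 'cy': 191.96030713992138, 'R': array([[-0.26365537,  0.96440118,  0.02040107],
       [ 0.58157872,  0.17579848, -0.79426764],
       [-0.76957913, -0.19754811, -0.60722542]]), 't': array([ 0.14742993, -0.29829284,  1.55436112])}
side {'fx': 353.1350615624657, 'fy': 353.1350615624657, 'cx': 257.5603953982799, 'cy': 189.37595120500646, 'R': array([[-0.9523427 , -0.30502273, -0.00212301],
       [-0.17141961,  0.54093778, -0.82340855],
       [ 0.25230674, -0.7838032 , -0.56744502]]), 't': array([0.54824349, 0.13710693, 1.01515713])}
wrist {'fx': 313.33802143325477, 'fy': 313.33802143325477, 'cx': 258.15242122009556, 'cy': 193.28293754821084, 'mount': array([[-7.26621523e-04, -9.54614353e-01, -2.97843767e-01,
         8.25456717e-02],
       [ 9.99999623e-01, -5.51797193e-04, -6.71048890e-04,
        -8.99315785e-06],
       [ 4.76243547e-04, -2.97844143e-01,  9.54614393e-01,
        -1.66072970e-01],
       [ 0.00000000e+00,  0.00000000e+00,  0.00000000e+00,
         1.00000000e+00]])}
```

View pics/scene0.png

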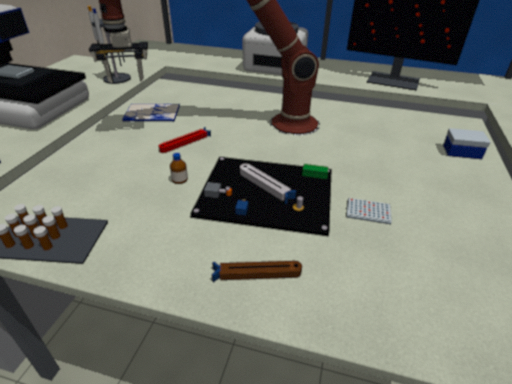

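View pics/side0.png

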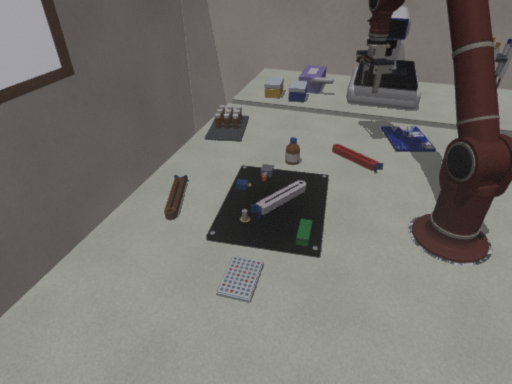

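```bash
python3 - <<'E'
import cv2
a=cv2.imread("pics/scene0.png")[150:235,190:340]; cv2.imwrite("pics/sc.png",cv2.resize(a,None,fx=5,fy=5,interpolation=cv2.INTER_CUBIC))
a=cv2.imread("pics/side0.png")[160:250,205:335]; cv2.imwrite("pics/sd.png",cv2.resize(a,None,fx=6,fy=6,interpolation=cv2.INTER_CUBIC))
E
```

```text
(no output)
```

View pics/sc.png

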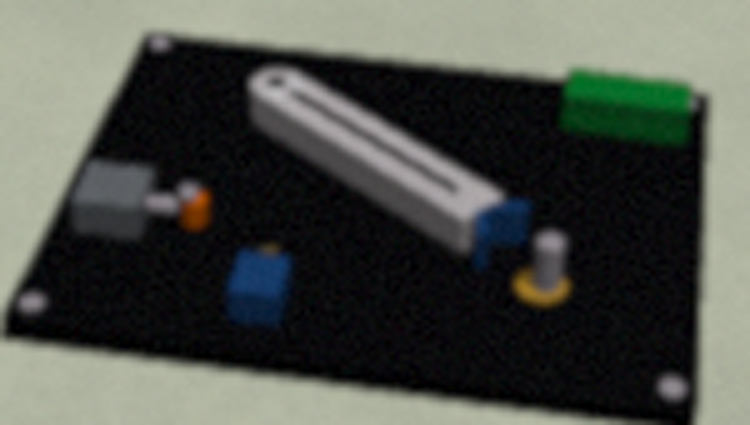

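View pics/sd.png

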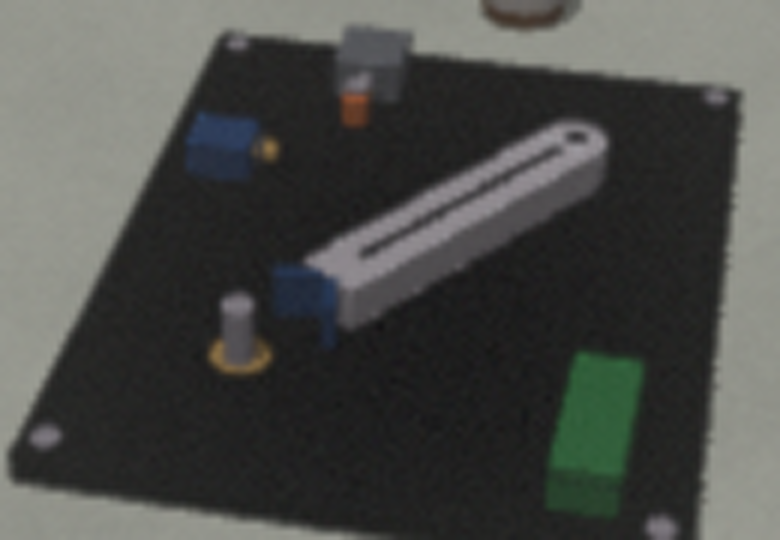

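```bash
cat > h.py <<'E'
import numpy as np, cv2
from scipy.optimize import least_squares
from scipy.spatial.transform import Rotation as Ro
from station import *
C={n:calibration(n) for n in("scene","side")}
def proj(c,X):
    p=c["R"]@np.asarray(X)+c["t"]; return np.array([c["fx"]*p[0]/p[2]+c["cx"],c["fy"]*p[1]/p[2]+c["cy"]])
def ray(c,uv,z):
    d=c["R"].T@np.array([(uv[0]-c["cx"])/c["fx"],(uv[1]-c["cy"])/c["fy"],1]); o=-c["R"].T@c["t"]
    return o+d*(z-o[2])/d[2]
def wcam(s):
    w=dict(calibration("wrist")); T=np.eye(4); T[:3,:3]=Ro.from_quat(s["eef_rot"]).as_matrix(); T[:3,3]=s["eef_pos"]
    M=np.linalg.inv(T@w["mount"]); w["R"],w["t"]=M[:3,:3],M[:3,3]; return w
def sc(u,v): return (190+u/5-.4,150+v/5-.4)
def sd(u,v): return (205+u/6-.42,160+v/6-.42)
def P(p,x,y):
    c,s=np.cos(p[2]),np.sin(p[2]); return p[0]+c*x-s*y,p[1]+s*x+c*y
E
python3 - <<'E'
from h import *
S,D=C["scene"],C["side"]
ob=[(S,sc(148,36),-.17,-.2),(S,sc(706,98),-.17,.2),(S,sc(692,412),.15,.2),(S,sc(12,322),.15,-.2),
(D,sd(222,33),.15,-.2),(D,sd(740,95),-.17,-.2),(D,sd(12,462),.15,.2)]
f=lambda p:np.concatenate([proj(c,[*P(p,x,y),.02])-uv for c,uv,x,y in ob])
best=min((least_squares(f,[.6,-.1,a]) for a in(0,1.5,3,-1.5)),key=lambda r:r.cost)
p=best.x;print("plate",p,best.fun.round(1))
for n,c,uv,z in[("postbase",S,sc(542,287),.02),("postbase",D,sd(240,355),.02),("posttop",S,sc(551,237),.054),("posttop",D,sd(237,300),.054),
 ("hole",S,sc(277,80),.046),("hole",D,sd(577,137),.046),("sl0",S,sc(290,93),.046),("sl0",D,sd(560,150),.046),("sl1",S,sc(458,190),.046),("sl1",D,sd(362,255),.046),
 ("roller top",S,sc(196,193),.043),("roller top",D,sd(356,97),.043),("stop",D,sd(265,150),.034),("slidebox",S,sc(630,90),.05)]:
    X=ray(c,uv,z); c_,s_=np.cos(p[2]),np.sin(p[2]); d=X[:2]-p[:2]
    print(n,X.round(4),"plate:",np.round([c_*d[0]+s_*d[1],-s_*d[0]+c_*d[1]],4))
E
```

```text
plate [0.52689224 0.01308656 0.09607195] [-0.5 -1.4  1.1 -1.4  2.3 -0.7 -2.1 -1.1 -0.6 -0.3  0.1 -1.  -1.2 -0.7]
postbase [0.5798 0.1224 0.02  ] plate: [0.0631 0.1037]
postbase [0.5773 0.1219 0.02  ] plate: [0.0606 0.1035]
posttop [0.5745 0.1238 0.054 ] plate: [0.058  0.1057]
posttop [0.5782 0.1214 0.054 ] plate: [0.0614 0.1029]
hole [ 0.4507 -0.0814  0.046 ] plate: [-0.0849 -0.0867]
hole [ 0.4521 -0.0827  0.046 ] plate: [-0.0836 -0.0882]
sl0 [ 0.4629 -0.0687  0.046 ] plate: [-0.0715 -0.0753]
sl0 [ 0.4582 -0.0673  0.046 ] plate: [-0.076  -0.0734]
sl1 [0.5348 0.0599 0.046 ] plate: [0.0123 0.0458]
sl1 [0.5336 0.0574 0.046 ] plate: [0.0109 0.0435]
roller top [ 0.5801 -0.0929  0.043 ] plate: [ 0.0428 -0.1106]
roller top [ 0.5816 -0.0899  0.043 ] plate: [ 0.0445 -0.1078]
stop [ 0.6179 -0.0355  0.034 ] plate: [ 0.0859 -0.0571]
slidebox [0.4    0.1451 0.05  ] plate: [-0.1137  0.1436]
```

Emit:
apply_moves --steps '[{"delta_pos": [0.07, -0.067, 0]}, {"delta_pos": [0.16, -0.153, 0]}, {"delta_pos": [0.25, -0.239, 0]}, {"delta_pos": [0.34, -0.325, 0]}, {"delta_pos": [0.43, -0.411, 0]}]' --hand 0.0

```text
schema error: expected keys delta_pos, yaw
```

Emit:
apply_moves --steps '[{"delta_pos": [0.09, -0.086, 0]}, {"delta_pos": [0.18, -0.172, 0]}, {"delta_pos": [0.27, -0.258, 0]}, {"delta_pos": [0.36, -0.344, 0]}, {"delta_pos": [0.45, -0.43, 0]}]'

```text
schema error: expected keys delta_pos, yaw
```

Emit:
apply_moves --steps '[{"delta_pos": [0.08, -0.077, 0.03], "yaw": -0.13}, {"delta_pos": [0.15, -0.144, 0.07], "yaw": -0.27}, {"delta_pos": [0.2, -0.19, 0.11], "yaw": -0.41}, {"delta_pos": [0.228, -0.217, 0.14], "yaw": -0.548}, {"delta_pos": [0.228, -0.217, 0.14], "yaw": -0.548}]'

```text
time: 0.65
eef_pos: [0.3355, -0.4581, 0.161]
eef_rot: [0.867, 0.499, 0.001, -0.003]
force: [-0.4, -0.1, -0.1]
width: 0.0929
grip_force: 0.0
```

```bash
python3 - <<'E'
from h import *
s=observe(); im=camera("wrist"); cv2.imwrite("pics/w1raw.png",im[:,:,::-1])
np.save("w1.npy",np.r_[s["eef_pos"],s["eef_rot"]]); print(s["eef_pos"],s["eef_rot"],s["qpos"],s["time"])
cv2.imwrite("pics/w1.png",cv2.resize(im[:,:,::-1],(800,600),interpolation=cv2.INTER_CUBIC))
E
```

```text
[ 0.33549085 -0.45805642  0.16101303] [ 8.66508326e-01  4.99154153e-01  6.11298150e-04 -2.84251661e-03] [ 1.01375099  0.55742015 -0.17467331  1.7318697   0.117835    0.86798606
  0.26269158] 0.65
```

View pics/w1.png

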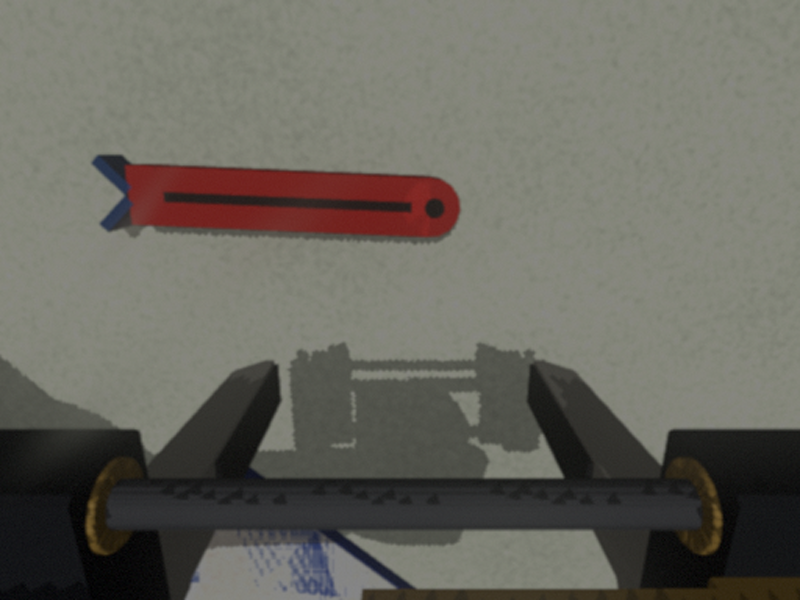

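The picture shows the red decoy bar only (the hole sits about 15 mm from its round end). I now move on to the stage.

Emit:
apply_moves --steps '[{"delta_pos": [0.1, -0.018, 0], "yaw": 0}, {"delta_pos": [0.22, -0.04, 0], "yaw": 0}, {"delta_pos": [0.34, -0.062, 0], "yaw": 0}, {"delta_pos": [0.46, -0.084, 0], "yaw": 0}, {"delta_pos": [0.58, -0.105, 0], "yaw": 0}]' --hand 0.0

```text
time: 1.2
eef_pos: [0.4171, -0.2412, 0.1636]
eef_rot: [0.869, 0.494, 0.0, 0.002]
force: [1.0, 0.7, -0.7]
width: 0.0931
grip_force: 0.0
```

Emit:
apply_moves --steps '[{"delta_pos": [0.12, -0.022, 0], "yaw": 0}, {"delta_pos": [0.24, -0.044, 0], "yaw": 0}, {"delta_pos": [0.36, -0.066, 0], "yaw": 0}, {"delta_pos": [0.46, -0.084, 0], "yaw": 0}, {"delta_pos": [0.5, -0.091, 0], "yaw": 0}]'

```text
time: 1.7
eef_pos: [0.4887, -0.046, 0.1638]
eef_rot: [0.867, 0.498, 0.002, 0.0]
force: [1.0, -1.7, 0.2]
width: 0.0928
grip_force: 0.0
```

```bash
python3 - <<'E'
from h import *
s=observe(); im=camera("wrist"); cv2.imwrite("pics/w2raw.png",im[:,:,::-1])
np.save("w2.npy",np.r_[s["eef_pos"],s["eef_rot"]]); print(s["eef_pos"],s["eef_rot"],s["qpos"],s["joint_velocities"].round(2),s["time"])
cv2.imwrite("pics/w2.png",cv2.resize(im[:,:,::-1],(800,600),interpolation=cv2.INTER_CUBIC))
E
```

```text
[ 0.48871446 -0.04601707  0.16383578] [8.67354747e-01 4.97685138e-01 2.25418642e-03 4.06482670e-04] [ 0.19016155  0.4458906  -0.19769689  1.94315344  0.12101307  0.75950724
 -0.60517139] [-0.28  0.05  0.05 -0.09  0.03  0.06 -0.3 ] 1.7
```

View pics/w2.png

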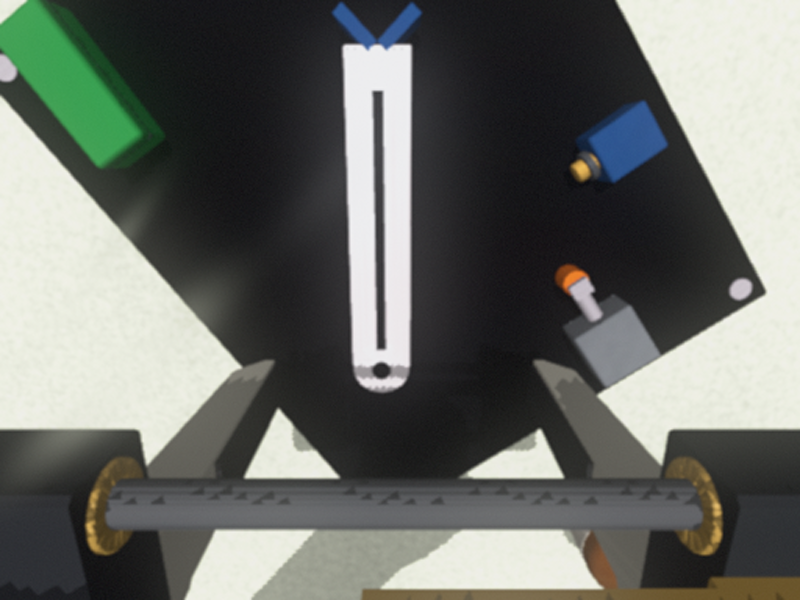

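```bash
python3 - <<'E'
from h import *
a=np.load("w2.npy"); w=wcam(dict(eef_pos=a[:3],eef_rot=a[3:])); p=[.5269,.0131,.0961]
for n,u,v,z in[("hole",381,371,.046),("slot0",380,348,.046),("slot1",378,92,.046),("v-endL",344,45,.046),("v-endR",411,45,.046),("tip",382,392,.046),("stop",573,175,.034),("roller",572,275,.043),("sideL",347,200,.046),("sideR",411,200,.046)]:
    X=ray(w,(u/1.5625,v/1.5625),z)
    d=X[:2]-p[:2];c_,s_=np.cos(p[2]),np.sin(p[2]); print(n,X.round(4),np.round([c_*d[0]+s_*d[1],-s_*d[0]+c_*d[1]],4))
print(observe()["eef_pos"])
E
```

```text
hole [ 0.4503 -0.0829  0.046 ] [-0.0854 -0.0882]
slot0 [ 0.4579 -0.0691  0.046 ] [-0.0765 -0.0752]
slot1 [0.5336 0.0581 0.046 ] [0.0109 0.0441]
v-endL [0.53   0.0865 0.046 ] [0.0101 0.0727]
v-endR [0.5602 0.0688 0.046 ] [0.0385 0.0522]
tip [ 0.4433 -0.0959  0.046 ] [-0.0937 -0.1004]
stop [ 0.6091 -0.0368  0.034 ] [ 0.0771 -0.0576]
roller [ 0.5818 -0.0881  0.043 ] [ 0.0449 -0.106 ]
sideL [0.4888 0.0183 0.046 ] [-0.0375  0.0088]
sideR [ 5.203e-01 -2.000e-04  4.600e-02] [-0.0079 -0.0126]
[ 0.48925667 -0.04466778  0.16380602]
```

Emit:
apply_moves --steps '[{"delta_pos": [0.06, -0.018, 0.06], "yaw": 0}, {"delta_pos": [0.107, -0.034, 0.14], "yaw": 0}, {"delta_pos": [0.107, -0.034, 0.23], "yaw": 0}, {"delta_pos": [0.107, -0.034, 0.29], "yaw": 0}, {"delta_pos": [0.107, -0.034, 0.31], "yaw": 0}]'

```text
time: 2.25
eef_pos: [0.4951, -0.0082, 0.0368]
eef_rot: [0.869, 0.495, -0.002, 0.0]
force: [0.5, -0.8, 0.2]
width: 0.0931
grip_force: 0.0
```

Emit:
apply_moves --steps '[{"delta_pos": [0, 0, 0.01], "yaw": 0}, {"delta_pos": [0, 0, 0.01], "yaw": 0}, {"delta_pos": [0, 0, 0.01], "yaw": 0}, {"delta_pos": [0, 0, 0.01], "yaw": 0}, {"delta_pos": [0, 0, 0.01], "yaw": 0}]'

```text
time: 2.75
eef_pos: [0.4962, -0.0058, 0.0355]
eef_rot: [0.868, 0.497, 0.001, 0.0]
force: [-0.4, 0.4, 0.0]
width: 0.0929
grip_force: 0.0
```

Emit:
apply_moves --steps '[{"delta_pos": [0.006, 0, 0.012], "yaw": 0}, {"delta_pos": [0.014, 0, 0.027], "yaw": 0}, {"delta_pos": [0.014, 0, 0.027], "yaw": 0}, {"delta_pos": [0.014, 0, 0.027], "yaw": 0}, {"delta_pos": [0.014, 0, 0.027], "yaw": 0}]'

```text
time: 3.25
eef_pos: [0.4983, -0.0009, 0.0238]
eef_rot: [0.868, 0.497, -0.0, -0.0]
force: [-0.4, -0.4, 0.1]
width: 0.0926
grip_force: 0.0
```

Emit:
apply_moves --steps '[{"delta_pos": [0, 0, 0], "yaw": 0}, {"delta_pos": [0, 0, 0], "yaw": 0}, {"delta_pos": [0, 0, 0], "yaw": 0}, {"delta_pos": [0, 0, 0], "yaw": 0}, {"delta_pos": [0, 0, 0], "yaw": 0}]' --hand 1.0 --newtons 20

```text
time: 3.75
eef_pos: [0.4984, -0.0009, 0.0239]
eef_rot: [0.868, 0.497, 0.0, -0.0]
force: [0.0, -0.3, -0.1]
width: 0.0576
grip_force: 0.0
```

Emit:
apply_moves --steps '[{"delta_pos": [0, 0, 0], "yaw": 0}, {"delta_pos": [0, 0, 0], "yaw": 0}, {"delta_pos": [0, 0, 0], "yaw": 0}, {"delta_pos": [0, 0, 0], "yaw": 0}, {"delta_pos": [0, 0, 0], "yaw": 0}]'

```text
time: 4.25
eef_pos: [0.4985, -0.0009, 0.0239]
eef_rot: [0.868, 0.497, 0.0, 0.0]
force: [0.3, -1.0, 0.2]
width: 0.0356
grip_force: 20.0
```

Emit:
apply_moves --steps '[{"delta_pos": [0, 0, -0.004], "yaw": 0}, {"delta_pos": [0.02, 0.003, -0.004], "yaw": 0}, {"delta_pos": [0.045, 0.007, -0.004], "yaw": 0}, {"delta_pos": [0.07, 0.012, -0.004], "yaw": 0}, {"delta_pos": [0.08, 0.012, -0.004], "yaw": 0}]'

```text
time: 4.75
eef_pos: [0.5203, 0.0264, 0.0255]
eef_rot: [0.867, 0.498, 0.001, -0.0]
force: [1.2, -0.2, -1.8]
width: 0.0358
grip_force: 20.0
```

Emit:
apply_moves --steps '[{"delta_pos": [0.0025, 0, 0], "yaw": 0}, {"delta_pos": [0.005, 0, 0], "yaw": 0}, {"delta_pos": [0.0075, 0, 0], "yaw": 0}, {"delta_pos": [0.01, 0, 0], "yaw": 0}, {"delta_pos": [0.01, 0, 0], "yaw": 0}]'

```text
time: 5.25
eef_pos: [0.5207, 0.0277, 0.0255]
eef_rot: [0.868, 0.497, 0.0, -0.0]
force: [-1.1, 0.2, -2.3]
width: 0.0357
grip_force: 20.0
```

```bash
python3 - <<'E'
from h import *
s=observe(); im=camera("wrist")
np.save("w3.npy",np.r_[s["eef_pos"],s["eef_rot"]]); print(s["eef_pos"],s["eef_rot"],s["force"],s["time"])
im=im[0:250,100:480]
cv2.imwrite("pics/w3.png",cv2.resize(im[:,:,::-1],(760,500),interpolation=cv2.INTER_CUBIC))
E
```

```text
[0.52074725 0.0276948  0.02551011] [ 8.67691865e-01  4.97102430e-01  2.33737661e-05 -1.76206076e-05] [-1.1102225   0.2486216  -2.29824929] 5.25
```

View pics/w3.png

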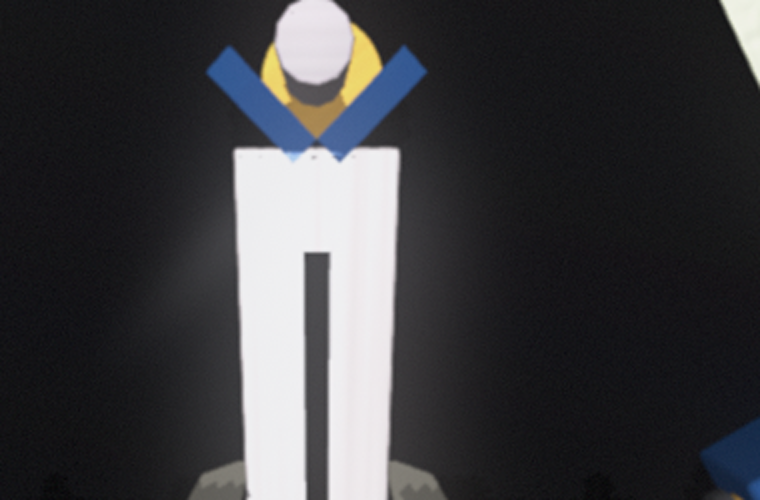

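The post is nicely centred in the V (post top at 314,40; V apex at 316,140), a few mm off contact. I close in gently.

Emit:
apply_moves --steps '[{"delta_pos": [0.002, 0, 0], "yaw": 0}, {"delta_pos": [0.004, 0, 0], "yaw": 0}, {"delta_pos": [0.006, 0, 0], "yaw": 0}, {"delta_pos": [0.008, 0, 0], "yaw": 0}, {"delta_pos": [0.008, 0, 0], "yaw": 0}]'

```text
time: 5.8
eef_pos: [0.5225, 0.0307, 0.0255]
eef_rot: [0.868, 0.497, 0.0, -0.0]
force: [-0.2, 0.2, -2.4]
width: 0.0359
grip_force: 20.0
```

Emit:
apply_moves --steps '[{"delta_pos": [0.001, 0, 0], "yaw": 0}, {"delta_pos": [0.002, 0, 0], "yaw": 0}, {"delta_pos": [0.003, 0, 0], "yaw": 0}, {"delta_pos": [0.004, 0, 0], "yaw": 0}, {"delta_pos": [0.004, 0, 0], "yaw": 0}]'

```text
time: 6.3
eef_pos: [0.5232, 0.032, 0.0255]
eef_rot: [0.868, 0.497, 0.0, -0.0]
force: [-0.3, -0.3, -2.7]
width: 0.0355
grip_force: 20.0
```

Emit:
apply_moves --steps '[{"delta_pos": [0.001, 0, 0], "yaw": 0}, {"delta_pos": [0.002, 0, 0], "yaw": 0}, {"delta_pos": [0.003, 0, 0], "yaw": 0}, {"delta_pos": [0.004, 0, 0], "yaw": 0}, {"delta_pos": [0.004, 0, 0], "yaw": 0}]'

```text
time: 6.8
eef_pos: [0.5236, 0.0331, 0.0254]
eef_rot: [0.868, 0.497, -0.0, -0.0]
force: [-1.1, -1.1, -1.6]
width: 0.0358
grip_force: 20.0
```

Emit:
apply_moves --steps '[{"delta_pos": [0.001, 0, 0], "yaw": 0}, {"delta_pos": [0.002, 0, 0], "yaw": 0}, {"delta_pos": [0.003, 0, 0], "yaw": 0}, {"delta_pos": [0.003, 0, 0], "yaw": 0}, {"delta_pos": [0.003, 0, 0], "yaw": 0}]'

```text
time: 7.3
eef_pos: [0.5236, 0.0333, 0.0253]
eef_rot: [0.868, 0.497, -0.001, 0.0]
force: [-3.0, -3.3, -0.5]
width: 0.036
grip_force: 20.0
```

Emit:
apply_moves --steps '[{"delta_pos": [0.001, 0, 0], "yaw": 0}, {"delta_pos": [0.002, 0, 0], "yaw": 0}, {"delta_pos": [0.002, 0, 0], "yaw": 0}, {"delta_pos": [0.002, 0, 0], "yaw": 0}, {"delta_pos": [0.002, 0, 0], "yaw": 0}]'

```text
time: 7.8
eef_pos: [0.5236, 0.0333, 0.0252]
eef_rot: [0.868, 0.497, -0.002, 0.0]
force: [-4.0, -5.5, -0.9]
width: 0.0361
grip_force: 20.0
```

Emit:
apply_moves --steps '[{"delta_pos": [0, 0.0045, 0], "yaw": -0.0167}, {"delta_pos": [0.0002, 0.009, 0], "yaw": -0.0333}, {"delta_pos": [0.0004, 0.0135, 0], "yaw": -0.05}, {"delta_pos": [0.0006, 0.018, 0], "yaw": -0.0667}, {"delta_pos": [0.001, 0.0224, 0], "yaw": -0.0833}]'

```text
time: 8.3
eef_pos: [0.5317, 0.029, 0.0252]
eef_rot: [0.845, 0.534, -0.002, 0.0]
force: [-3.1, -4.0, -2.2]
width: 0.036
grip_force: 20.0
```

Emit:
apply_moves --steps '[{"delta_pos": [0.0001, 0.0072, 0], "yaw": -0.0267}, {"delta_pos": [0.0004, 0.0144, 0], "yaw": -0.0533}, {"delta_pos": [0.0009, 0.0215, 0], "yaw": -0.08}, {"delta_pos": [0.0016, 0.0287, 0], "yaw": -0.1067}, {"delta_pos": [0.0025, 0.0358, 0], "yaw": -0.1333}]'

```text
time: 8.8
eef_pos: [0.5454, 0.0236, 0.0251]
eef_rot: [0.806, 0.592, -0.002, 0.0]
force: [-3.7, -4.3, -1.4]
width: 0.0355
grip_force: 20.0
```

Emit:
apply_moves --steps '[{"delta_pos": [0.0001, 0.0072, 0], "yaw": -0.0267}, {"delta_pos": [0.0004, 0.0144, 0], "yaw": -0.0533}, {"delta_pos": [0.0009, 0.0215, 0], "yaw": -0.08}, {"delta_pos": [0.0016, 0.0287, 0], "yaw": -0.1067}, {"delta_pos": [0.0025, 0.0358, 0], "yaw": -0.1333}]'

```text
time: 9.3
eef_pos: [0.5598, 0.0202, 0.0251]
eef_rot: [0.763, 0.647, -0.001, 0.0]
force: [-2.7, -5.2, -2.1]
width: 0.0357
grip_force: 20.0
```

Emit:
apply_moves --steps '[{"delta_pos": [0, 0.0045, 0], "yaw": -0.0167}, {"delta_pos": [0, 0.009, 0], "yaw": -0.0333}, {"delta_pos": [0, 0.0135, 0], "yaw": -0.05}, {"delta_pos": [0, 0.018, 0], "yaw": -0.0667}, {"delta_pos": [0, 0.0224, 0], "yaw": -0.0833}]'

```text
time: 9.8
eef_pos: [0.5689, 0.0192, 0.0251]
eef_rot: [0.734, 0.68, -0.001, 0.0]
force: [-1.0, -5.5, -2.1]
width: 0.0357
grip_force: 20.0
```

Emit:
apply_moves --steps '[{"delta_pos": [0, 0.0027, 0], "yaw": -0.01}, {"delta_pos": [0, 0.0054, 0], "yaw": -0.02}, {"delta_pos": [0.0001, 0.0081, 0], "yaw": -0.03}, {"delta_pos": [0.0002, 0.0108, 0], "yaw": -0.04}, {"delta_pos": [0.0004, 0.0135, 0], "yaw": -0.05}]'

```text
time: 10.3
eef_pos: [0.5735, 0.019, 0.0252]
eef_rot: [0.717, 0.697, -0.002, -0.0]
force: [-4.3, -4.7, -0.7]
width: 0.0358
grip_force: 20.0
```

Emit:
apply_moves --steps '[{"delta_pos": [0, 0.0027, 0], "yaw": -0.01}, {"delta_pos": [0, 0.0054, 0], "yaw": -0.02}, {"delta_pos": [0.0001, 0.0081, 0], "yaw": -0.03}, {"delta_pos": [0.0002, 0.0108, 0], "yaw": -0.04}, {"delta_pos": [0.0004, 0.0135, 0], "yaw": -0.05}]' --newtons 35

```text
time: 10.8
eef_pos: [0.5797, 0.019, 0.0252]
eef_rot: [0.697, 0.717, -0.001, 0.0]
force: [-2.4, -4.6, -3.2]
width: 0.0355
grip_force: 35.0
```

Emit:
apply_moves --steps '[{"delta_pos": [0, 0.0018, 0], "yaw": -0.0067}, {"delta_pos": [0, 0.0036, 0], "yaw": -0.0133}, {"delta_pos": [0, 0.0054, 0], "yaw": -0.02}, {"delta_pos": [0.0001, 0.0072, 0], "yaw": -0.0267}, {"delta_pos": [0.0002, 0.009, 0], "yaw": -0.0333}]'

```text
time: 11.3
eef_pos: [0.5841, 0.0192, 0.0253]
eef_rot: [0.684, 0.729, -0.0, 0.001]
force: [-1.4, -5.6, -2.9]
width: 0.0356
grip_force: 35.0
```

Emit:
apply_moves --steps '[{"delta_pos": [0, 0.0006, 0.001], "yaw": -0.002}, {"delta_pos": [0, 0.0012, 0.002], "yaw": -0.004}, {"delta_pos": [0, 0.0018, 0.0028], "yaw": -0.006}, {"delta_pos": [0, 0.0024, 0.0028], "yaw": -0.008}, {"delta_pos": [0, 0.0027, 0.0028], "yaw": -0.01}]'

```text
time: 11.8
eef_pos: [0.5856, 0.0193, 0.0252]
eef_rot: [0.68, 0.733, -0.0, 0.002]
force: [-1.4, -5.4, 0.8]
width: 0.0358
grip_force: 35.1
```

Emit:
apply_moves --steps '[{"delta_pos": [0, 0.0006, 0], "yaw": -0.002}, {"delta_pos": [0, 0.0012, 0], "yaw": -0.004}, {"delta_pos": [0, 0.0018, 0], "yaw": -0.006}, {"delta_pos": [0, 0.0024, 0], "yaw": -0.008}, {"delta_pos": [0, 0.0027, 0], "yaw": -0.01}]'

```text
time: 12.3
eef_pos: [0.5868, 0.0194, 0.0252]
eef_rot: [0.676, 0.737, -0.0, 0.002]
force: [-1.6, -5.2, 1.7]
width: 0.036
grip_force: 35.1
```

Emit:
apply_moves --steps '[{"delta_pos": [0, 0.0006, 0], "yaw": -0.002}, {"delta_pos": [0, 0.0012, 0], "yaw": -0.004}, {"delta_pos": [0, 0.0018, 0], "yaw": -0.006}, {"delta_pos": [0, 0.0024, 0], "yaw": -0.008}, {"delta_pos": [0, 0.0027, 0], "yaw": -0.01}]'

```text
time: 12.8
eef_pos: [0.5874, 0.0194, 0.025]
eef_rot: [0.673, 0.74, -0.0, 0.001]
force: [-2.2, -5.5, 1.4]
width: 0.0357
grip_force: 35.0
```

Emit:
apply_moves --steps '[{"delta_pos": [0, 0.0006, 0], "yaw": 0}, {"delta_pos": [0, 0.0012, 0], "yaw": 0}, {"delta_pos": [0, 0.0018, 0], "yaw": 0}, {"delta_pos": [0, 0.002, 0], "yaw": 0}, {"delta_pos": [0, 0.002, 0], "yaw": 0}]'

```text
time: 13.3
eef_pos: [0.5874, 0.0195, 0.0249]
eef_rot: [0.673, 0.74, -0.001, 0.001]
force: [-3.1, -5.4, 3.0]
width: 0.0357
grip_force: 35.0
```

Emit:
apply_moves --steps '[{"delta_pos": [0, 0.001, -0.001], "yaw": 0}, {"delta_pos": [0, 0.002, -0.001], "yaw": 0}, {"delta_pos": [0, 0.003, -0.001], "yaw": 0}, {"delta_pos": [0, 0.003, -0.001], "yaw": 0}, {"delta_pos": [0, 0.003, -0.001], "yaw": 0}]'

```text
time: 13.8
eef_pos: [0.5874, 0.0195, 0.0249]
eef_rot: [0.673, 0.74, -0.002, -0.0]
force: [-3.8, -5.4, 1.4]
width: 0.0361
grip_force: 35.0
```

Emit:
apply_moves --steps '[{"delta_pos": [0, 0.001, 0], "yaw": 0}, {"delta_pos": [0, 0.002, 0], "yaw": 0}, {"delta_pos": [0, 0.003, 0], "yaw": 0}, {"delta_pos": [0, 0.003, 0], "yaw": 0}, {"delta_pos": [0, 0.003, 0], "yaw": 0}]'

```text
time: 14.3
eef_pos: [0.5874, 0.0194, 0.0248]
eef_rot: [0.673, 0.74, -0.003, -0.001]
force: [-6.5, -5.5, 3.4]
width: 0.0358
grip_force: 35.0
```

Emit:
apply_moves --steps '[{"delta_pos": [0, 0.001, -0.001], "yaw": 0}, {"delta_pos": [0, 0.002, -0.002], "yaw": 0}, {"delta_pos": [0, 0.003, -0.002], "yaw": 0}, {"delta_pos": [0, 0.003, -0.002], "yaw": 0}, {"delta_pos": [0, 0.003, -0.002], "yaw": 0}]'

```text
time: 14.8
eef_pos: [0.5874, 0.0194, 0.0248]
eef_rot: [0.673, 0.74, -0.004, -0.002]
force: [-6.9, -5.2, 0.9]
width: 0.0357
grip_force: 35.0
```

```bash
python3 - <<'E'
from h import *
s=observe(); print(s["force"],s["wrist_torque"],s["eef_pos"])
E
```

```text
[-6.90059423 -5.18903915  0.85889695] [-1.07810102  1.39994762  0.38744105] [0.58735903 0.01943876 0.02481395]
```

Emit:
apply_moves --steps '[{"delta_pos": [0, 0.001, 0], "yaw": 0}, {"delta_pos": [0, 0.002, 0], "yaw": 0}, {"delta_pos": [0, 0.002, 0], "yaw": 0}, {"delta_pos": [0, 0.002, 0], "yaw": 0}, {"delta_pos": [0, 0.002, 0], "yaw": 0}]'

```text
time: 15.3
eef_pos: [0.5874, 0.0194, 0.0248]
eef_rot: [0.673, 0.74, -0.005, -0.002]
force: [-8.6, -5.7, 2.1]
width: 0.0356
grip_force: 35.0
```

Emit:
apply_moves --steps '[{"delta_pos": [0, 0, 0], "yaw": 0}, {"delta_pos": [0, 0, 0], "yaw": 0}, {"delta_pos": [0, 0, 0], "yaw": 0}, {"delta_pos": [0, 0, 0], "yaw": 0}, {"delta_pos": [0, 0, 0], "yaw": 0}]' --hand 0.25

```text
time: 15.8
eef_pos: [0.5932, 0.0227, 0.0261]
eef_rot: [0.673, 0.74, 0.002, 0.0]
force: [-0.5, -0.0, 0.2]
width: 0.0683
grip_force: 0.0
```

Emit:
apply_moves --steps '[{"delta_pos": [0, -0.012, -0.02], "yaw": 0}, {"delta_pos": [0, -0.012, -0.08], "yaw": 0}, {"delta_pos": [0, -0.012, -0.18], "yaw": 0}, {"delta_pos": [0, -0.012, -0.29], "yaw": 0}, {"delta_pos": [-0.04, -0.012, -0.36], "yaw": 0}]'

```text
time: 16.3
eef_pos: [0.5896, 0.0089, 0.1738]
eef_rot: [0.671, 0.741, 0.003, 0.001]
force: [1.3, -0.7, 0.7]
width: 0.0698
grip_force: 0.0
```

Emit:
apply_moves --steps '[{"delta_pos": [-0.06, 0, -0.02], "yaw": 0}, {"delta_pos": [-0.12, 0, -0.04], "yaw": 0}, {"delta_pos": [-0.16, 0, -0.04], "yaw": 0}, {"delta_pos": [-0.16, 0, -0.04], "yaw": 0}, {"delta_pos": [-0.16, 0, -0.04], "yaw": 0}]'

```text
time: 16.8
eef_pos: [0.5941, -0.0576, 0.185]
eef_rot: [0.673, 0.74, 0.0, -0.001]
force: [0.4, 0.5, -0.1]
width: 0.0698
grip_force: 0.0
```

```bash
python3 - <<'E'
from h import *
s=observe(); im=camera("wrist")
np.save("w4.npy",np.r_[s["eef_pos"],s["eef_rot"]]); print(s["eef_pos"],s["force"],s["time"])
cv2.imwrite("pics/w4.png",cv2.resize(im[:,:,::-1],(800,600),interpolation=cv2.INTER_CUBIC))
E
```

```text
[ 0.59410584 -0.05759862  0.1850055 ] [ 0.43275958  0.49915621 -0.13273419] 16.8
```

View pics/w4.png

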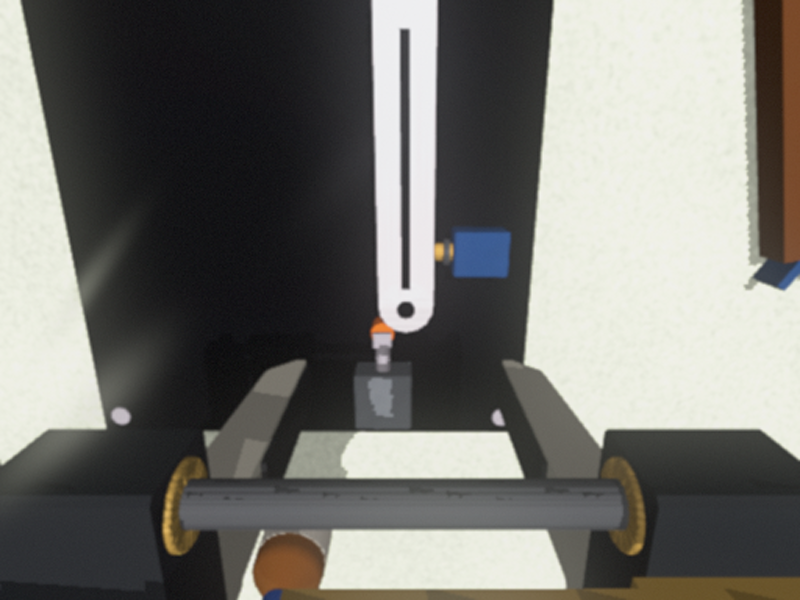

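The bar lies on the stop tip (435,250), and the roller (382,328) has been passed and bears on the round end. The robot is clear of everything, so I hand in.

```bash
python3 -c "
from station import *
print(close_job())"
```

```text
the job is handed in; nothing more can be done
None
```

I fitted the bar, with its V-foot on the post and its side on the brass stop, swung past the roller, let go and handed in at 16.9 s; the push on the post felt about 7 N and I estimate about 8 N on the stop, but my last picture showed only the stop and roller end, not the V-foot on the post.

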